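Line up blanks on the vacuum board beside the bandsaw

ROBOT

A 7-joint arm with a two-finger parallel gripper is mounted at the origin on the work surface. World frame = base frame: x ahead of the robot, y to its left, z up, the work surface at z = 0. Lengths are in m, angles in rad, forces in N, time in s.
With the tool pointing down it reaches from about 0.425 to 1.025 m from the base axis. Payload 3.6 kg.
Tool frame: the origin (TCP) lies at the centre of the arm's flange, where the gripper is bolted on; the fingertips stand 173 mm ahead of it and the grasp point (between the pads) lies 155 mm ahead of it; z points along the fingers, y is the line along which they close (so a half turn about z gives the same grasp; the last joint's range is limited). The gripper opens to 85 mm and grips with 20 to 120 N. Pads are 22 mm wide; open, the fingers measure 114 mm over their backs; the gripper's body (76 mm by 85 mm) begins 54 mm behind the grasp point. The pads swing forward as they close: fully open they stand 13 mm farther back than shut.
Start: joints at [1.026, 0.591, 0.048, 1.609, -0.033, 0.943, -0.034], TCP at [0.317, -0.652, 0.405] pointing down, gripper open.
Joint ranges: [-2.69, 2.69], [-0.47, 2.24], [-1.27, 1.36], [0.19, 2.51], [-1.53, 4.68], [0.08, 2.07], [-3.09, 3.09]. Speed limits (rad/s): [2.57, 2.57, 3.14, 3.14, 3.14, 3.14, 3.14].

INTERFACE

Orientations are given as a rotation vector (axis times angle).
In Python, from plant import * gives the robot as it stands.
- The arm moves only by the tool step_arm, never from a script. Its argument "commands" is a list of rows, each a list of 6 numbers: the shift along the tool's x, y, z in m, then the turn, a rotation vector about the tool's x, y, z in degrees. A call has 1 to 12 rows; each row is the pose to reach, as a shift and turn from the pose commanded when the call began, along the tool's axes at that moment; what a row does not reach only later rows make up. A row lasts 1/12 s, in which the tool goes at most 41.7 mm and 7.16 degrees, less where a joint would pass 70% of its speed; a pose out of reach is approached as far as the arm can. A call with a gripper value outside its range is refused whole. "gripper" is the gripper command: -1 is shut, 1 is fully open, values between are in proportion, set as the call begins (left out, the last holds). The fingers move at their own pace and stop on an object; "squeeze" is the grip in N (left out, the last holds). Time passes only in rows, so rows that repeat a pose let the fingers close. It gives the time, the measured TCP pose, the force, the opening and the grip force at its end, in the units of the state.
- read_state(): the state, without advancing time (a new reading comes with each control period).
- snapshot(name): name is "scene" or "top"; returns a dict with "img" (420x560x3 uint8, red, green, blue), "fovy" (degrees; the focal length in pixels is half the picture's height over the tangent of half this angle, whatever the lens; pixels are square), "cx", "cy" (the principal point, pixels), "R" (3x3) and "t" (3): a world point X has camera coordinates R X + t. Camera axes: x right, y down, z forward; pixel columns grow to the right and rows downward; lengths in m; the calibration is good to about 2 mm. A picture is of the moment at which its call begins. There is no depth.
- finish_job(): hands the job in; it is judged then, once.
Trained networks look in a picture, given as the dict that the camera call returned (one of the last four; its "shot" number tells which), for a name from the list of things; names that differ only in an ending like _2 or _b are one class to them, and where a whole thing is asked for, a point or a joint stands for the part that bears it (a point fixed in the world has none). Each returns a list of dicts, best first, with "confidence" (0 to 1); they miss things now and then, are a little off and sometimes report something else, mostly with a low value. They report only what shows in the picture. A call takes as long as a camera call.
- outline_of(name, picture): "pixels" (420x560 bool, what is visible of it) and "bbox" ([left, top, right, bottom] in pixels, round what is visible of it).
The state is a dict: "t": time; "joints": joint angles; "joint_vel": joint speeds; "tau": joint torques, N m; "eef_pos": TCP position; "tool_rot": TCP orientation; "wrist_force": force on the tool from outside, world axes, zero at the start; "ft_torque": the same for the moment, N m; "opening": finger opening in m; "finger_force": force on a finger pad.
Only numpy, scipy, OpenCV 4.12 (cv2) and the standard library are available. Lean on these libraries where they do the work, as an engineer would, in place of code of your own. Each camera call takes 0.05 s, during which the arm holds its last target. There are 200 camera calls.

TASK

Get the vacuum board ready for the next batch. First clear the small dark offcut off the board into the blue scrap box; next bring the aluminium straightedge up until its far side touches both brass pins at once; then lay every pale blank flat on the board with one end butted square against the straightedge's near side; and only when all of them are lined up, throw the red-knobbed lever so that its pointer stands over the green mark. There are three or four blanks; leave the straightedge and blanks in place and the other things on the bench where they are.

Things in the scene. Friction and masses are not known exactly. Their poses are not given: they have to be found in the camera images.
- board: Fixed grey-laminated vacuum board, 260 (own x) x 330 (own y) x 18 mm, black grooves on top; origin under its centre on the bench, own x points away from the robot towards the pin side, z up. Its top is 18 mm above the bench.
- pin_left (a point): Centre of the foot (at board-top height) of the left brass pin, 10 mm diameter, standing 14 mm out of the board, in a red painted ring; at 105, +100 mm (x, y) in the board's frame.
- pin_right (a point): The same for the right brass pin, at 105, -100 mm in the board's frame. The two pins are 200 mm apart.
- straightedge: Loose aluminium bar with black ticks, 30 (own x) x 300 (own y) x 20 (z) mm, about 350 g; origin under its centre. It starts lying on the board, on the robot's side of the pins. Touching both pins it is parallel to the board's y with its centre line at x = 85 mm in the board's frame and its near side at 70 mm; each pin must lie within its length and within 3.5 mm of touching.
- blank0: Pale wooden blank, a plain block 70 (own x) x 40 (own y) x 18 (z) mm, 40 g (mass varies); origin at the centre of its underside. Starts on the bench right of the board; may be absent. Either end may be butted against the straightedge and either face up; its centre is then 35 mm nearer the robot than the straightedge's near side.
- blank1: Pale wooden blank, a plain block 70 (own x) x 40 (own y) x 18 (z) mm, 40 g (mass varies); origin at the centre of its underside. Starts on the bench right of the board; may be absent. Either end may be butted against the straightedge and either face up; its centre is then 35 mm nearer the robot than the straightedge's near side.
- blank2: Pale wooden blank, a plain block 70 (own x) x 40 (own y) x 18 (z) mm, 40 g (mass varies); origin at the centre of its underside. Starts on the bench right of the board; may be absent. Either end may be butted against the straightedge and either face up; its centre is then 35 mm nearer the robot than the straightedge's near side.
- blank3: Pale wooden blank, a plain block 70 (own x) x 40 (own y) x 18 (z) mm, 40 g (mass varies); origin at the centre of its underside. Starts on the bench right of the board; may be absent. Either end may be butted against the straightedge and either face up; its centre is then 35 mm nearer the robot than the straightedge's near side.
- offcut: Dark wooden offcut, a block 60 (own x) x 35 (own y) x 20 (z) mm, 40 g; origin at the centre of its underside. Starts on the board between the straightedge and the pins.
- scrap_box: Fixed blue open box, 110 (own x) x 130 (own y) x 50 mm high, walls and floor 6 mm, left of the board; origin under its centre. The offcut may be dropped in from just above the rim.
- valve: Fixed grey valve block left of the board that carries the lever, 155 (own x) x 170 (own y) x 30 mm high; origin under the lever's pivot, x forward along the lever at joint value 0.
- lever_pivot (a point): Point on the lever's vertical pivot axis, on top of the valve block, 30 mm above the bench.
- lever (a joint): Swing of the lever about the vertical pivot (rad), anticlockwise from above is positive, 0 along the valve's own x, range -0.9 to 0.8. It starts near the negative end. It has no spring and stays where it is left (about 2 N at the knob to move it). The three notches are at -0.25, 0.20 and 0.65; a coloured disc lies at the outer end of each.
- lever_knob (a point): Grip point of the red upright knob on the lever, a cylinder 22 mm in diameter, from 46 to 91 mm above the bench, 85 mm from the pivot; the point is at 70 mm height. The knob can be pinched from above across any direction and is fixed to the lever.
- lever_pointer (a point): Tip of the lever's thin steel pointer, 115 mm from the pivot, 42 mm above the bench, in line with the knob.
- mark_green: Green disc, 18 mm in diameter, 3 mm thick, on the valve block, 115 mm from the pivot, at one of the three notches (white discs mark the other two). The pointer tip must stop above it, within 8 mm of its centre.
- wax: Bystander: green-labelled wax tin 64 mm across, 55 mm tall; origin under its centre.
- mallet: Bystander: wooden mallet lying on the bench, 315 mm long, head 60 mm high.
- tape: Bystander: yellow tape measure, 70 x 35 x 65 mm high.
- pencil: Bystander: flat red carpenter's pencil, 170 x 13 x 8 mm.
- walnut: Bystander: larger dark walnut piece on the bench, 120 x 50 x 30 mm; not the offcut to clear.
- trysquare: Bystander: try square with a dark stock 30 x 120 x 22 mm and a steel blade 200 mm long.

How it is judged:
By the outcome, as a careful person would: the job done as asked, in the order asked, and still so for the second after the job is handed in, with the robot touching nothing.
Of blank0, blank1, blank2, blank3 only 3 to 4 are there at a start; the rules pass over those that are not, and their reading is None.
At some moment in a run one of blank0, blank1, blank2, blank3 may be knocked a few centimetres aside while the robot is not near it.
Once in a run the grip may slacken for a moment while it holds something.
It also fails if it takes over 210 s, if anything falls off the work surface, if the arm or the gripper's body presses on something with over 40 N, if the wrist force passes 120 N, or if a joint passes its speed limit or range.

## Working session

There is one attempt and no reset: what is moved stays moved. The work goes in short steps, Python scripts to look and compute and a tool call to move; the robot and the scene stay as the last step left them, time stands still between calls to the robot, and variables do not carry over. Pictures are saved under pics/ and viewed, at most 14 in all, crops included, and the job is handed in when it is done.

Besides the shell and the picture viewer there is one more tool, called after "Emit:" as name(argument=value, ...), one argument or row to a line, values as JSON. step_arm: Moves the arm, as the interface text tells. Its arguments: {"type":"object","properties":{"commands":{"type":"array"},"gripper":{"type":"number"},"squeeze":{"type":"number"}},"required":["commands"]}

```bash
mkdir -p pics; ls; python3 - <<'E'
from plant import *
import cv2
s=read_state();print({k:(v if not hasattr(v,'round') else v.round(3) if hasattr(v,'shape') else v) for k,v in s.items()})
for n in("scene","top"):
    p=snapshot(n);cv2.imwrite(f"pics/{n}0.png",p["img"][:,:,::-1]);print(n,p["fovy"],p["cx"],p["cy"],p["R"],p["t"],p.keys())
E
```

```text
pics
{'t': 0.0, 'joints': array([ 1.025,  0.592,  0.048,  1.61 , -0.033,  0.943, -0.034]), 'joint_vel': array([ 0.001,  0.   ,  0.   ,  0.002,  0.001, -0.   , -0.   ]), 'tau': array([ 1.0000e-03, -5.4868e+01,  1.5460e+00, -1.9812e+01,  9.0000e-03,
        9.0000e-03,  0.0000e+00]), 'eef_pos': array([ 0.316, -0.652,  0.404]), 'tool_rot': array([-3.06e+00, -7.03e-01,  1.00e-03]), 'wrist_force': array([-0.376, -0.537, -0.008]), 'ft_torque': array([-0.045,  0.035,  0.019]), 'finger_force': 0.0, 'opening': 0.08539811325145436}
scene 50.076597404927455 285.8347474883053 204.3731094445693 [[ 0.89508306  0.4454971  -0.018938  ]
 [ 0.25283645 -0.54206091 -0.80140109]
 [-0.36728741  0.71253232 -0.59782744]] [-0.42561458 -0.08250671  1.56411116] dict_keys(['img', 'fovy', 'cx', 'cy', 'R', 't', 'shot'])
top 54.53943750943373 280.538229932133 210.04103365827524 [[ 0.00277279 -0.99978671 -0.02046585]
 [-0.9978076  -0.00141285 -0.0661665 ]
 [ 0.06612348  0.02060445 -0.99759869]] [0.01731152 0.48663687 1.22212047] dict_keys(['img', 'fovy', 'cx', 'cy', 'R', 't', 'shot'])
```

View pics/top0.png

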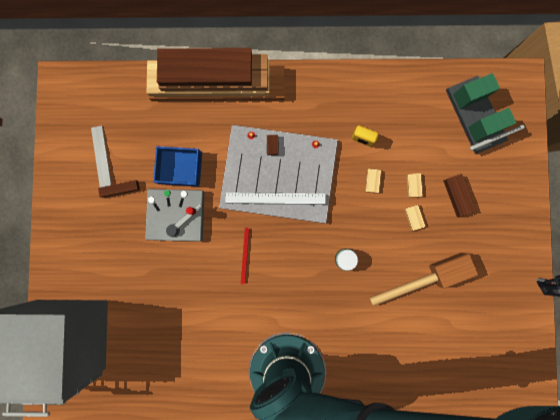

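View pics/scene0.png

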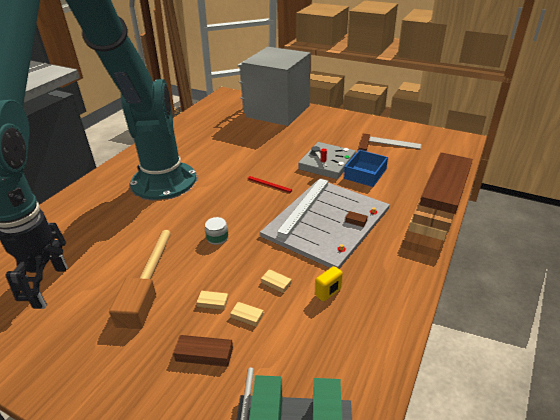

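Top view: pins at (251,135) and (316,144), offcut (273,145), straightedge about (276,198), three blanks at (373,181), (416,185), (416,218). Green mark is near (167,194), lever knob (191,211) and pivot (173,231). The scene view agrees.

```bash
cat > h.py <<'E'
from plant import *
import numpy as np, cv2
from scipy.optimize import minimize
from scipy.spatial.transform import Rotation as Ro
DIM=dict(board=(.26,.33,.018),straightedge=(.03,.3,.02),offcut=(.06,.035,.02),scrap_box=(.11,.13,.05),blank0=(.07,.04,.018))
def foc(p): return 210/np.tan(np.radians(p["fovy"])/2)
def proj(p,X):
    c=np.atleast_2d(X)@p["R"].T+p["t"]; return c[:,:2]/c[:,2:]*foc(p)+[p["cx"],p["cy"]]
def unproj(p,uv,z):
    d=np.append((np.asarray(uv,float)-[p["cx"],p["cy"]])/foc(p),1)@p["R"]; o=-p["R"].T@p["t"]
    return o+d*(z-o[2])/d[2]
def box(q,dim,z):
    x,y,a=q; s=np.array([[i,j,k] for i in(-.5,.5) for j in(-.5,.5) for k in(0,1)])*dim
    c,n=np.cos(a),np.sin(a); return np.c_[x+c*s[:,0]-n*s[:,1],y+n*s[:,0]+c*s[:,1],z+s[:,2]]
def render(p,q,dim,z):
    S=4; m=np.zeros((420*S,560*S),np.uint8)
    h=cv2.convexHull(((proj(p,box(q,dim,z))+.5)*S*16).astype(np.float32)).round().astype(np.int32)
    cv2.fillConvexPoly(m,h,255,shift=4); return cv2.resize(m,(560,420),interpolation=cv2.INTER_AREA)/255.
def fit(views,dim,z,q0=None):
    """views: list of (picture, mask); box of size dim on height z -> x,y,yaw and IoU"""
    if q0 is None:
        p,m=views[0]; v=np.argwhere(m)[:,::-1]
        P=np.array([unproj(p,u,z+dim[2])[:2] for u in v]); c=P.mean(0)
        e=np.linalg.eigh(np.cov(P.T))[1][:,1]; a=np.arctan2(e[1],e[0])-(np.pi/2 if dim[1]>dim[0] else 0); q0=[*c,a]
    def cost(q):
        s=0
        for p,m in views:
            r=render(p,q,dim,z); s+=1-np.minimum(r,m).sum()/np.maximum(r,m).sum()
        return s/len(views)
    q0=np.array(q0,float); sx=q0+np.array([[0,0,0],[.01,0,0],[0,.01,0],[0,0,.15]])
    r=minimize(cost,q0,method="Nelder-Mead",options=dict(initial_simplex=sx,xatol=1e-4,fatol=1e-4,maxiter=150))
    x,y,a=r.x; a=(a+np.pi/2)%np.pi-np.pi/2
    return np.array([x,y,a]),1-r.fun
def tool():
    s=read_state(); return s,Ro.from_rotvec(s["tool_rot"])
def save(p,n,crop=None,k=3):
    i=p["img"][:,:,::-1]
    if crop: a,b,c,d=crop; i=cv2.resize(i[b:d,a:c],None,fx=k,fy=k,interpolation=cv2.INTER_CUBIC)
    cv2.imwrite(f"pics/{n}.png",i)
E
cat > look.py <<'E'
from h import *
T=snapshot("top");S=snapshot("scene")
for n,z in(("board",0),("straightedge",.018),("offcut",.018),("scrap_box",0),("blank0",0)):
    a=outline_of(n,T);b=outline_of(n,S)
    for d in a:
        if d["confidence"]<.3: continue
        q,i=fit([(T,d["pixels"])],DIM[n],z); print(n,round(d["confidence"],2),d["bbox"],q.round(4),round(i,3),end=" | ")
        c=proj(S,[[q[0],q[1],z+.01]])[0]
        bb=[e for e in b if e["bbox"][0]<=c[0]<=e["bbox"][2] and e["bbox"][1]<=c[1]<=e["bbox"][3] and e["confidence"]>.3]
        if bb: q,i=fit([(T,d["pixels"]),(S,bb[0]["pixels"])],DIM[n],z,q); print("both",q.round(4),round(i,3))
for n,z in(("pin_left",.032),("lever_knob",.091),("lever_pointer",.042),("mark_green",.033),("valve",.03)):
  for p in(T,S):
    for d in outline_of(n,p)[:2]:
        v=np.argwhere(d["pixels"])[:,::-1].mean(0); print(n,round(d["confidence"],2),v.round(1),unproj(p,v,z).round(4))
save(T,"valve",(130,130,350,280),3)
E
python3 look.py
```

```text
board 0.88 [220.4, 124.4, 339.5, 225.9] [ 0.5981  0.0267 -0.1475] 0.851 | both [ 0.5978  0.0279 -0.1456] 0.836
straightedge 0.89 [223.7, 193.4, 325.9, 203.9] [ 0.5208  0.036  -0.0112] 0.923 | both [ 0.5197  0.0358 -0.006 ] 0.921
straightedge 0.56 [218.3, 126.0, 335.2, 223.5] [0.6307 0.0078 0.13  ] 0.148 | offcut 0.58 [266.2, 134.2, 277.0, 157.8] [ 0.6844  0.0436 -0.0038] 0.942 | both [ 0.6839  0.0452 -0.001 ] 0.877
scrap_box 0.85 [151.9, 148.2, 200.6, 186.6] [ 0.618   0.3335 -0.0565] 0.97 | both [ 0.6175  0.3346 -0.0522] 0.962
scrap_box 0.53 [240.9, 228.9, 250.4, 283.2] [ 0.3506  0.1219 -0.943 ] 0.137 | blank0 0.88 [403.9, 205.8, 422.0, 234.4] [ 0.4651 -0.3874  0.3175] 0.917 | blank0 0.86 [362.3, 169.3, 382.8, 195.3] [ 0.5775 -0.2619 -0.0942] 0.923 | both [ 0.5764 -0.2619 -0.1011] 0.887
pin_left 0.64 [278.8 172.1] [0.6004 0.0235 0.032 ]
pin_left 0.66 [328.1 225.6] [ 0.6235 -0.0218  0.032 ]
pin_left 0.31 [215.9 230.8] [ 0.3415 -0.1801  0.032 ]
lever_knob 0.54 [179.7 222.7] [0.445  0.3057 0.091 ]
lever_knob 0.23 [271.8 144.2] [0.6721 0.0425 0.091 ]
lever_knob 0.52 [319.3 153.5] [0.4779 0.2523 0.091 ]
lever_knob 0.31 [365.4 167.7] [0.6466 0.2308 0.091 ]
lever_pointer 0.75 [179.8 222.5] [0.4471 0.3185 0.042 ]
lever_pointer 0.63 [319.7 153.6] [0.4476 0.3299 0.042 ]
mark_green 0.66 [244.6 253.6] [0.355  0.1249 0.033 ]
mark_green 0.24 [279.2 171.3] [0.6026 0.0224 0.033 ]
mark_green 0.19 [274.9 280.6] [ 0.5855 -0.2812  0.033 ]
valve 0.92 [175.  215.8] [0.4679 0.3368 0.03  ]
valve 0.49 [345.8 259.5] [ 0.3387 -0.1763  0.03  ]
valve 0.87 [324.5 160.1] [0.4734 0.3139 0.03  ]
valve 0.56 [212.2 300.1] [ 0.4767 -0.4005  0.03  ]
```

View pics/valve.png

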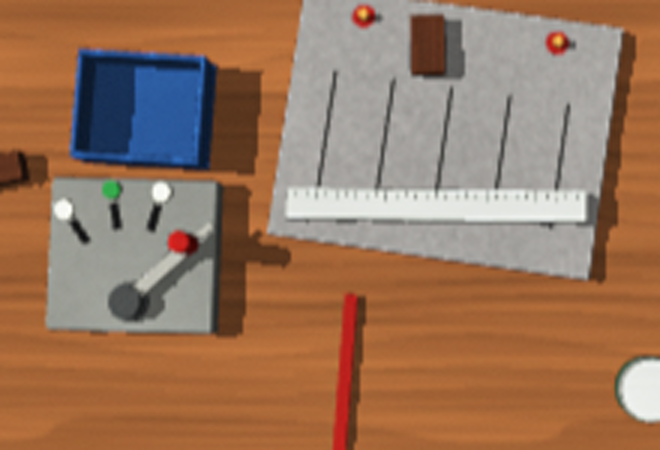

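The crop shows the green disc on the middle notch (crop 111,189, so image 167,193). The pins are at (251,135) and (316,144). Next I refine pins, board and lever by colour.

```bash
cat > pins.py <<'E'
from h import *
T=snapshot("top");S=snapshot("scene")
def blob(p,lo,hi,roi):
    hsv=cv2.cvtColor(p["img"],cv2.COLOR_RGB2HSV); a,b,c,d=roi
    m=cv2.inRange(hsv,lo,hi)[b:d,a:c]; v=np.argwhere(m); return v.mean(0)[::-1]+[a,b],len(v)
def red(p,roi):
    i=p["img"].astype(int); a,b,c,d=roi; i=i[b:d,a:c]
    m=(i[...,0]>110)&(i[...,0]-i[...,2]>80)&(i[...,0]-i[...,1]>40); v=np.argwhere(m); return (v.min(0)+v.max(0))[::-1]/2+[a,b],v.mean(0)[::-1]+[a,b],len(v)
for p,rs in((T,[(240,126,262,145),(305,135,328,154)]),(S,[(364,203,384,220),(331,240,352,258)])):
    w=[]
    for r in rs:
        u,um,n=red(p,r); w.append(unproj(p,um,.020)); print("pin",u,um,n,w[-1].round(4))
    d=w[0]-w[1]; print("dist",np.linalg.norm(d),"yaw",np.arctan2(-d[0],d[1]))
    a=np.arctan2(-d[0],d[1]);m=(w[0]+w[1])/2; print("board centre",(m[:2]-.105*np.array([np.cos(a),np.sin(a)])).round(4))
u,n=blob(T,(45,100,60),(80,255,255),(140,180,205,245));print("green",u,n,unproj(T,u,.033))
u,um,n=red(T,(178,198,205,222));print("knob",u,um,n,unproj(T,um,.085))
u,n=blob(T,(0,0,200),(179,40,255),(145,192,160,210));print("w1",u,n,unproj(T,u,.033))
u,n=blob(T,(0,0,215),(179,40,255),(176,186,192,202));print("w2",u,n,unproj(T,u,.033))
d=outline_of("valve",T)[0]; print("valve",fit([(T,d["pixels"])],(.155,.17,.03),0))
for d in outline_of("blank0",T): print(d["confidence"],fit([(T,d["pixels"])],DIM["blank0"],0))
E
python3 pins.py
```

```text
pin [254.5 132. ] [252.38983051 131.77966102] 59 [0.7274 0.1055 0.02  ]
pin [319.5 141. ] [317.20634921 140.71428571] 63 [ 0.6991 -0.0934  0.02  ]
dist 0.20084472648570703 yaw -0.14119202756278962
board centre [0.6093 0.0208]
pin [373.5 213. ] [374.68888889 212.68888889] 45 [0.723  0.1089 0.02  ]
pin [344.  250.5] [342.72727273 249.15909091] 44 [ 0.6934 -0.0856  0.02  ]
dist 0.19674260155002893 yaw -0.15105819749833185
board centre [0.6044 0.0274]
green [166.57142857 192.82142857] 28 [0.53720039 0.3629042  0.033     ]
knob [189. 210.] [189.05  210.175] 40 [0.48128477 0.28081966 0.085     ]
w1 [150.51515152 199.39393939] 33 [0.5172006  0.41131878 0.033     ]
w2 [183.  193.5] 26 [0.53516688 0.31291968 0.033     ]
valve (array([ 0.47026728,  0.34213109, -0.01725991]), np.float64(0.9369245860411))
0.85 (array([ 0.46478036, -0.3871905 ,  0.31133326]), np.float64(0.930199982760107))
0.7 (array([ 0.56313742, -0.38932641,  0.05993427]), np.float64(0.9187317861777031))
0.68 (array([ 0.44801993,  0.32165515, -0.61236423]), np.float64(0.11999865238191498))
0.25 (array([ 0.43813608,  0.33693094, -0.82770282]), np.float64(0.39679255043973094))
```

```bash
cat > pins2.py <<'E'
from h import *
T=snapshot("top");S=snapshot("scene")
for p,rs in((T,[(251,135),(316,144)]),(S,[(373.5,212),(341,249)])):
    i=p["img"].astype(int); W=[]
    m=((i[...,0]>100)&(i[...,1]<.45*i[...,0])&(i[...,2]<.45*i[...,0]))|((i[...,0]>150)&(i[...,2]<.45*i[...,0])&(i[...,1]>.6*i[...,0]))
    g=np.abs(i-i.mean(2,keepdims=True)).max(2)<22   # grey board
    for r in rs:
        yy,xx=np.mgrid[:420,:560]; k=(np.hypot(xx-r[0],yy-r[1])<7)
        n=(~g)&k&(i[...,0]-i[...,2]>50); c=cv2.connectedComponents(n.astype(np.uint8),connectivity=4)[1]
        l=c[round(r[1]),round(r[0])]; v=np.argwhere(c==l)[:,::-1]; u=v.mean(0); W.append(unproj(p,u,.021)); print(u.round(2),len(v),W[-1].round(4))
    d=W[0]-W[1];a=np.arctan2(-d[0],d[1]);mm=(W[0]+W[1])[:2]/2
    print(np.linalg.norm(d).round(4),"yaw",a.round(4),"centre",(mm-.105*np.array([np.cos(a),np.sin(a)])).round(4))
E
python3 pins2.py
```

```text
[250.68 135.04] 50 [0.7169 0.1106 0.021 ]
[315.1  143.92] 49 [ 0.6889 -0.0868  0.021 ]
0.1994 yaw -0.1409 centre [0.599  0.0266]
[373.09 210.84] 43 [0.7161 0.1144 0.021 ]
[341.06 248.1 ] 52 [ 0.688  -0.0846  0.021 ]
0.201 yaw -0.1402 centre [0.5981 0.0296]
```

```bash
cat > go.py <<'E'
# go.py x y z yaw(rad) : shift/turn in tool axes from now, world-down tool with tool x heading yaw
import sys; from h import *
def go(x,y,z,yaw):
    s,R=tool(); G=Ro.from_euler("z",yaw)*Ro.from_euler("x",np.pi)
    if abs((R.inv()*G).as_rotvec()[2])>np.pi/2: G=G*Ro.from_euler("z",np.pi)
    d=R.inv().apply(np.array([x,y,z])-s["eef_pos"])
    print("t",round(s["t"],2),"shift",d.round(4),"turn",np.degrees((R.inv()*G).as_rotvec()).round(2),"dist",np.linalg.norm(d).round(3),"j",s["joints"].round(2))
if __name__=="__main__": go(*map(float,sys.argv[1:5]))
E
python3 go.py .684 .0445 .30 0
```

```text
t 1.5 shift [ 0.6348 -0.4664  0.1047] turn [-0.    0.   25.89] dist 0.795 j [ 1.03  0.59  0.05  1.61 -0.03  0.94 -0.03]
```

Emit:
step_arm(
  commands=[
    [0.635,-0.466,0.0,0,0,25.89],
    [0.635,-0.466,0.0,0,0,25.89],
    [0.635,-0.466,0.0,0,0,25.89],
    [0.635,-0.466,0.0,0,0,25.89],
    [0.635,-0.466,0.0,0,0,25.89],
    [0.635,-0.466,0.0,0,0,25.89],
    [0.635,-0.466,0.0,0,0,25.89],
    [0.635,-0.466,0.0,0,0,25.89],
    [0.635,-0.466,0.0,0,0,25.89],
    [0.635,-0.466,0.0,0,0,25.89],
    [0.635,-0.466,0.0,0,0,25.89],
    [0.635,-0.466,0.0,0,0,25.89],
  ],
  gripper=0.4,
)

```text
t: 2.5
eef_pos: [0.5507, -0.2082, 0.4051]
tool_rot: [3.141, -0.0, 0.001]
wrist_force: [0.3, 0.0, -0.8]
opening: 0.06
finger_force: 0.0
```

```bash
python3 go.py .684 .0445 .25 0
```

```text
t 2.5 shift [ 0.1332 -0.2527  0.1551] turn [ 0.01 -0.04 -0.  ] dist 0.325 j [ 0.19  0.42  0.13  1.93 -0.07  0.8  -1.21]
```

Emit:
step_arm(
  commands=[
    [0.133,-0.253,0.1,0,0,0],
    [0.133,-0.253,0.1,0,0,0],
    [0.133,-0.253,0.1,0,0,0],
    [0.133,-0.253,0.1,0,0,0],
    [0.133,-0.253,0.1,0,0,0],
    [0.133,-0.253,0.1,0,0,0],
    [0.133,-0.253,0.1,0,0,0],
    [0.133,-0.253,0.1,0,0,0],
    [0.133,-0.253,0.1,0,0,0],
    [0.133,-0.253,0.1,0,0,0],
  ],
)

```text
t: 3.33
eef_pos: [0.683, 0.0435, 0.3042]
tool_rot: [3.141, 0.003, -0.002]
wrist_force: [-0.7, -1.8, 1.1]
opening: 0.0599
finger_force: 0.0
```

```bash
python3 go.py .684 .0445 .196 0
```

```text
t 3.33 shift [ 0.0011 -0.001   0.1082] turn [0.03 0.06 0.11] dist 0.108 j [-0.2   0.65  0.1   1.78 -0.1   0.71 -1.61]
```

Emit:
step_arm(
  commands=[
    [0.001,-0.001,0.04,0,0,0],
    [0.001,-0.001,0.08,0,0,0],
    [0.001,-0.001,0.1,0,0,0],
    [0.001,-0.001,0.108,0,0,0],
    [0.001,-0.001,0.108,0,0,0],
    [0.001,-0.001,0.108,0,0,0],
  ],
)

```text
t: 3.83
eef_pos: [0.6845, 0.042, 0.1979]
tool_rot: [3.141, -0.004, 0.002]
wrist_force: [0.1, 0.6, 0.1]
opening: 0.0599
finger_force: 0.0
```

Emit:
step_arm(
  commands=[
    [0,0,0,0,0,0],
    [0,0,0,0,0,0],
    [0,0,0,0,0,0],
    [0,0,0,0,0,0],
    [0,0,0,0,0,0],
    [0,0,0,0,0,0],
  ],
  gripper=-1,
  squeeze=40,
)

```text
t: 4.33
eef_pos: [0.6852, 0.0436, 0.1992]
tool_rot: [-3.142, 0.0, -0.006]
wrist_force: [-0.3, -0.3, 6.9]
opening: 0.0339
finger_force: 41.3
```

Emit:
step_arm(
  commands=[
    [0,0,-0.04,0,0,0],
    [0,0,-0.08,0,0,0],
    [0,0,-0.1,0,0,0],
    [0,0,-0.1,0,0,0],
    [0,0,-0.1,0,0,0],
  ],
)

```text
t: 4.75
eef_pos: [0.6846, 0.044, 0.2991]
tool_rot: [-3.141, -0.0, -0.007]
wrist_force: [0.2, 0.7, -1.2]
opening: 0.0338
finger_force: 40.5
```

```bash
python3 go.py .618 .334 .296 0
```

```text
t 4.75 shift [-0.0665 -0.29    0.003 ] turn [-0.03 -0.24  0.01] dist 0.298 j [-0.2   0.66  0.1   1.78 -0.1   0.7  -1.61]
```

Emit:
step_arm(
  commands=[
    [-0.066,-0.29,0.0,0,0,0],
    [-0.066,-0.29,0.0,0,0,0],
    [-0.066,-0.29,0.0,0,0,0],
    [-0.066,-0.29,0.0,0,0,0],
    [-0.066,-0.29,0.0,0,0,0],
    [-0.066,-0.29,0.0,0,0,0],
    [-0.066,-0.29,0.0,0,0,0],
    [-0.066,-0.29,0.0,0,0,0],
    [-0.066,-0.29,0.03,0,0,0],
    [-0.066,-0.29,0.06,0,0,0],
    [-0.066,-0.29,0.07,0,0,0],
    [-0.066,-0.29,0.07,0,0,0],
  ],
)

```text
t: 5.75
eef_pos: [0.6158, 0.3326, 0.2221]
tool_rot: [3.137, 0.0, -0.013]
wrist_force: [-0.5, 0.4, -0.5]
opening: 0.0338
finger_force: 46.2
```

Emit:
step_arm(
  commands=[
    [0,0,0,0,0,0],
    [0,0,0,0,0,0],
    [0,0,0,0,0,0],
    [0,0,0,0,0,0],
    [0,0,-0.03,0,0,0],
    [0,0,-0.07,0,0,0],
    [0,0,-0.07,0,0,0],
  ],
  gripper=0.4,
)

```text
t: 6.33
eef_pos: [0.6212, 0.3349, 0.3053]
tool_rot: [-3.134, 0.001, -0.02]
wrist_force: [1.3, 0.9, 1.2]
opening: 0.0598
finger_force: 0.0
```

```bash
python3 - <<'E'
from h import *
T=snapshot("top")
d=outline_of("straightedge",T)
for e in d[:1]: print(e["confidence"],fit([(T,e["pixels"])],DIM["straightedge"],.018))
save(T,"t2",(120,110,440,350),2.5)
E
python3 go.py .52 .036 .25 -.008
```

```text
0.9 (array([ 0.52078085,  0.03218535, -0.01090022]), np.float64(0.9388503404777453))
t 6.43 shift [-0.0994  0.2984  0.0487] turn [-0.2  -0.33  0.44] dist 0.318 j [-0.65  0.68  0.13  1.74 -0.13  0.73 -2.02]
```

View pics/t2.png

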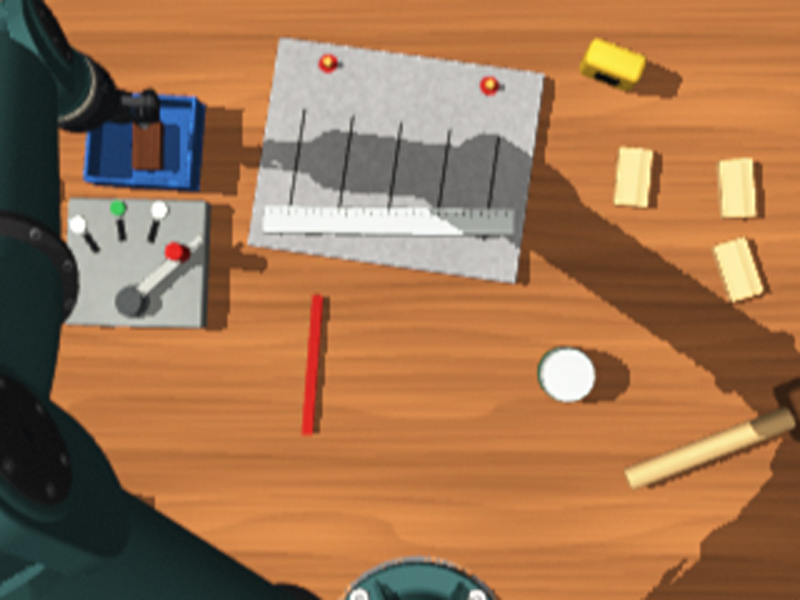

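The picture shows the offcut in the blue box (crop 147,146), and the straightedge and the three blanks unmoved.

```bash
python3 go.py .5205 .034 .25 1.56
```

```text
t 6.43 shift [-0.0989  0.3004  0.0487] turn [  0.1   -0.41 -89.4 ] dist 0.32 j [-0.65  0.68  0.13  1.74 -0.13  0.73 -2.02]
```

Emit:
step_arm(
  commands=[
    [-0.099,0.3,0.0,0,0,-89.4],
    [-0.099,0.3,0.0,0,0,-89.4],
    [-0.099,0.3,0.0,0,0,-89.4],
    [-0.099,0.3,0.0,0,0,-89.4],
    [-0.099,0.3,0.0,0,0,-89.4],
    [-0.099,0.3,0.0,0,0,-89.4],
    [-0.099,0.3,0.0,0,0,-89.4],
    [-0.099,0.3,0.0,0,0,-89.4],
    [-0.099,0.3,0.0,0,0,-89.4],
    [-0.099,0.3,0.02,0,0,-89.4],
    [-0.099,0.3,0.04,0,0,-89.4],
    [-0.099,0.3,0.048,0,0,-89.4],
  ],
)

```text
t: 7.43
eef_pos: [0.5179, 0.0332, 0.2467]
tool_rot: [-2.291, -2.146, 0.004]
wrist_force: [-0.7, -0.6, -0.2]
opening: 0.0595
finger_force: 0.0
```

Emit:
step_arm(
  commands=[
    [0,0,0,0,0,0],
    [0,0,0,0,0,-7],
    [0,0,0,0,0,-7],
    [0,0,0,0,0,-7],
  ],
)

```text
t: 7.77
eef_pos: [0.5191, 0.0338, 0.249]
tool_rot: [-2.169, -2.272, -0.001]
wrist_force: [0.1, -0.6, 0.3]
opening: 0.0599
finger_force: 0.0
```

```bash
python3 go.py .5205 .034 .197 1.56
```

```text
t 7.77 shift [0.0001 0.0014 0.052 ] turn [ 0.01 -0.02  3.28] dist 0.052 j [ 0.07  0.6  -0.3   2.16  0.4   0.43 -0.5 ]
```

Emit:
step_arm(
  commands=[
    [0,0.001,0.02,0,0,3.3],
    [0,0.001,0.04,0,0,3.3],
    [0,0.001,0.052,0,0,3.3],
    [0,0.001,0.052,0,0,3.3],
    [0,0.001,0.052,0,0,3.3],
  ],
)

```text
t: 8.18
eef_pos: [0.5199, 0.0342, 0.1967]
tool_rot: [-2.23, -2.212, 0.001]
wrist_force: [-0.2, 1.1, 0.2]
opening: 0.0597
finger_force: 0.0
```

Emit:
step_arm(
  commands=[
    [0,0,0,0,0,0],
    [0,0,0,0,0,0],
    [0,0,0,0,0,0],
    [0,0,0,0,0,0],
    [0,0,0,0,0,0],
    [0,0,0,0,0,0],
    [0,0,0,0,0,0],
  ],
  gripper=-1,
  squeeze=60,
)

```text
t: 8.77
eef_pos: [0.5205, 0.034, 0.1979]
tool_rot: [2.228, 2.213, 0.003]
wrist_force: [-0.1, -0.1, 6.0]
opening: 0.0283
finger_force: 60.6
```

```bash
python3 go.py .6730 .0175 .201 1.4298
```

```text
t 8.77 shift [-0.0154  0.1527 -0.0028] turn [ 0.11 -0.02  7.67] dist 0.153 j [ 0.    0.68 -0.21  2.18  0.44  0.32 -0.59]
```

Emit:
step_arm(
  commands=[
    [0,0,-0.005,0,0,0],
    [0,0,-0.005,0,0,0],
    [-0.004,0.035,-0.005,0,0,2],
    [-0.008,0.07,-0.005,0,0,4.5],
    [-0.012,0.105,-0.005,0,0,7.7],
    [-0.015,0.135,-0.005,0,0,7.7],
    [-0.0155,0.15,-0.005,0,0,7.7],
    [-0.0155,0.1527,-0.005,0,0,7.7],
    [-0.0155,0.1527,-0.005,0,0,7.7],
    [-0.0155,0.1527,-0.005,0,0,7.7],
  ],
)

```text
t: 9.6
eef_pos: [0.6709, 0.0175, 0.2008]
tool_rot: [-2.37, -2.059, 0.005]
wrist_force: [-0.7, -0.3, -3.7]
opening: 0.0282
finger_force: 60.1
```

```bash
python3 go.py .6827 .0161 .198 1.4298; python3 - <<'E'
from h import *
for n in("top","scene"):
    T=snapshot(n)
    for e in outline_of("straightedge",T)[:1]: print(e["confidence"],fit([(T,e["pixels"])],DIM["straightedge"],.022,[.673,.0175,-.141]))
save(T,"se",(240,150,420,280),4)
E
```

```text
t 9.6 shift [0.0003 0.0118 0.0028] turn [-0.21  0.05  0.03] dist 0.012 j [ 0.08  0.79 -0.26  1.83  0.35  0.57 -0.54]
0.8 (array([ 0.67399057,  0.02786761, -0.13072291]), np.float64(0.3308936931974663))
0.65 (array([ 0.66922032,  0.02184136, -0.13341171]), np.float64(0.6712892123198272))
```

View pics/se.png

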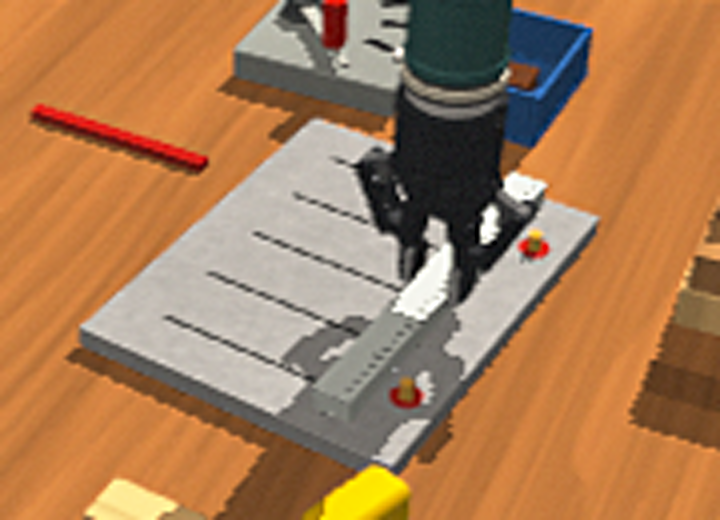

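The bar is held on the board about 10 mm short of both pins (crop 405,392 and 535,243). I lower it and push it home gently.

Emit:
step_arm(
  commands=[
    [0,0,0.003,0,0,0],
    [0,0.003,0.003,0,0,0],
    [0,0.006,0.003,0,0,0],
    [0,0.008,0.003,0,0,0],
    [0,0.01,0.003,0,0,0],
    [0,0.01,0.003,0,0,0],
  ],
)

```text
t: 10.3
eef_pos: [0.6823, 0.0161, 0.1985]
tool_rot: [-2.371, -2.06, 0.002]
wrist_force: [-1.4, -0.9, -2.4]
opening: 0.0284
finger_force: 60.2
```

Emit:
step_arm(
  commands=[
    [0,0.001,0,0,0,0],
    [0,0.002,0,0,0,0],
    [0,0.002,0,0,0,0],
  ],
)

```text
t: 10.55
eef_pos: [0.683, 0.0161, 0.1982]
tool_rot: [-2.369, -2.058, 0.006]
wrist_force: [-5.3, 1.3, -0.7]
opening: 0.0282
finger_force: 60.4
```

Emit:
step_arm(
  commands=[
    [0,0.001,0,0,0,0],
    [0,0.002,0,0,0,0],
    [0,0.002,0,0,0,0],
  ],
)

```text
t: 10.8
eef_pos: [0.6837, 0.0162, 0.1982]
tool_rot: [-2.368, -2.057, 0.011]
wrist_force: [-8.6, 0.0, 1.6]
opening: 0.0282
finger_force: 60.7
```

Emit:
step_arm(
  commands=[
    [0,0.001,0,0,0,0],
    [0,0.001,0,0,0,0],
    [0,0.001,0,0,0,0],
  ],
  squeeze=20,
)

```text
t: 11.05
eef_pos: [0.684, 0.0162, 0.1982]
tool_rot: [-2.367, -2.057, 0.013]
wrist_force: [-9.3, 2.1, 3.2]
opening: 0.028
finger_force: 60.9
```

Emit:
step_arm(
  commands=[
    [0,-0.001,0,0,0,0],
    [0,-0.003,0,0,0,0],
    [0,-0.003,0,0,0,0],
    [0,-0.003,0,0,0,0],
    [0,-0.003,-0.03,0,0,0],
    [0,-0.003,-0.07,0,0,0],
    [0,-0.003,-0.1,0,0,0],
    [0,-0.003,-0.1,0,0,0],
  ],
  gripper=0.2,
)

```text
t: 11.72
eef_pos: [0.6881, 0.0163, 0.3064]
tool_rot: [2.366, 2.053, 0.019]
wrist_force: [0.6, 0.2, 0.2]
opening: 0.0516
finger_force: 0.0
```

```bash
cat > bl.py <<'E'
from h import *
def blanks(views,thr=.25):
    out=[]
    for p in views:
        for d in outline_of("blank0",p):
            if d["confidence"]<thr: continue
            v=np.argwhere(d["pixels"])[:,::-1].mean(0); w=unproj(p,v,.009)
            z=.018 if abs((np.array([[np.cos(.141),-np.sin(.141)],[np.sin(.141),np.cos(.141)]])@(w[:2]-[.5985,.028])))[1]<.165 else 0.
            q,i=fit([(p,d["pixels"])],DIM["blank0"],z)
            if i>.6: out.append((round(d["confidence"],2),z,q.round(4),round(i,2)))
    return out
if __name__=="__main__":
    T=snapshot("top");S=snapshot("scene")
    for o in blanks([T]):print("T",*o)
    for o in blanks([S]):print("S",*o)
E
python3 bl.py; python3 - <<'E'
from h import *
for n in("top","scene"):
    T=snapshot(n)
    for e in outline_of("straightedge",T)[:1]: print(e["confidence"],fit([(T,e["pixels"])],DIM["straightedge"],.018,[.683,.016,-.141]))
E
python3 go.py .5764 -.2619 .28 -.1
```

```text
T 0.72 0.0 [ 0.578  -0.2632 -0.1239] 0.93
T 0.69 0.0 [ 0.5631 -0.3882  0.051 ] 0.87
T 0.62 0.0 [ 0.4647 -0.3872  0.3008] 0.92
S 0.93 0.0 [ 0.5624 -0.3861  0.038 ] 0.92
S 0.92 0.0 [ 0.4622 -0.3853  0.3718] 0.91
S 0.77 0.0 [ 0.5753 -0.2611 -0.1766] 0.89
0.86 (array([ 0.68329036,  0.0216725 , -0.14545149]), np.float64(0.3914961851981569))
0.75 (array([ 0.68191077,  0.02185234, -0.1413847 ]), np.float64(0.9263482096729325))
t 12.12 shift [-0.2899 -0.0676  0.0175] turn [-0.09  0.14 87.68] dist 0.298 j [ 0.12  0.68 -0.32  1.77  0.29  0.74 -0.49]
```

Emit:
step_arm(
  commands=[
    [-0.29,-0.068,0,0,0,90],
    [-0.29,-0.068,0,0,0,90],
    [-0.29,-0.068,0,0,0,90],
    [-0.29,-0.068,0,0,0,90],
    [-0.29,-0.068,0,0,0,90],
    [-0.29,-0.068,0,0,0,90],
    [-0.29,-0.068,0,0,0,90],
    [-0.29,-0.068,0,0,0,90],
    [-0.29,-0.068,0,0,0,90],
    [-0.29,-0.068,0,0,0,90],
    [-0.29,-0.068,0.0,0,0,90],
    [-0.29,-0.068,0.0,0,0,90],
  ],
  gripper=0.5,
)

```text
t: 13.12
eef_pos: [0.5763, -0.2618, 0.2978]
tool_rot: [-3.139, 0.12, 0.002]
wrist_force: [1.1, -0.2, 0.6]
opening: 0.064
finger_force: 0.0
```

Emit:
step_arm(
  commands=[
    [0,0,0,0,0,4],
    [0,0,0,0,0,4],
    [0,0,0,0,0,4],
  ],
)

```text
t: 13.37
eef_pos: [0.5765, -0.2615, 0.298]
tool_rot: [-3.134, 0.215, 0.002]
wrist_force: [-0.3, -0.2, 0.8]
opening: 0.0642
finger_force: 0.0
```

```bash
python3 go.py .577 -.262 .181 -.145
```

```text
t 13.37 shift [0.0007 0.0004 0.117 ] turn [0.   0.07 0.45] dist 0.117 j [ 0.29  0.61  0.09  1.9  -0.09  0.64 -1.27]
```

Emit:
step_arm(
  commands=[
    [0,0,0.04,0,0,0],
    [0,0,0.08,0,0,0],
    [0,0,0.105,0,0,0],
    [0,0,0.117,0,0,0],
    [0,0,0.117,0,0,0],
    [0,0,0.117,0,0,0],
  ],
)

```text
t: 13.87
eef_pos: [0.5767, -0.2621, 0.1816]
tool_rot: [-3.134, 0.218, 0.001]
wrist_force: [0.2, -0.2, 0.3]
opening: 0.0638
finger_force: 0.0
```

Emit:
step_arm(
  commands=[
    [0,0,0,0,0,0],
    [0,0,0,0,0,0],
    [0,0,0,0,0,0],
    [0,0,0,0,0,0],
    [0,0,0,0,0,0],
    [0,0,0,0,0,0],
  ],
  gripper=-1,
  squeeze=40,
)

```text
t: 14.37
eef_pos: [0.5775, -0.2623, 0.1839]
tool_rot: [3.133, -0.219, 0.006]
wrist_force: [0.4, 0.4, 6.1]
opening: 0.0388
finger_force: 40.8
```

Emit:
step_arm(
  commands=[
    [0,0,-0.04,0,0,0],
    [0,0,-0.08,0,0,0],
    [0,0,-0.09,0,0,0],
    [0,0,-0.09,0,0,0],
  ],
)

```text
t: 14.7
eef_pos: [0.578, -0.2626, 0.2762]
tool_rot: [3.131, -0.219, 0.013]
wrist_force: [-0.5, -0.1, -0.3]
opening: 0.0389
finger_force: 40.5
```

```bash
python3 go.py .6358 .1136 .271 -.1413
```

```text
t 14.7 shift [ 0.0048 -0.3806  0.0044] turn [ 0.12 -0.49  0.09] dist 0.381 j [ 0.29  0.64  0.09  1.91 -0.09  0.59 -1.27]
```

Emit:
step_arm(
  commands=[
    [0.005,-0.381,0.005,0,-0.4,0],
    [0.005,-0.381,0.005,0,-0.4,0],
    [0.005,-0.381,0.005,0,-0.4,0],
    [0.005,-0.381,0.005,0,-0.4,0],
    [0.005,-0.381,0.005,0,-0.4,0],
    [0.005,-0.381,0.005,0,-0.4,0],
    [0.005,-0.381,0.005,0,-0.4,0],
    [0.005,-0.381,0.005,0,-0.4,0],
    [0.005,-0.381,0.005,0,-0.4,0],
    [0.005,-0.381,0.005,0,-0.4,0],
    [0.005,-0.381,0.005,0,-0.4,0],
    [0.005,-0.381,0.005,0,-0.4,0],
  ],
)

```text
t: 15.7
eef_pos: [0.6338, 0.1154, 0.2656]
tool_rot: [3.134, -0.216, -0.014]
wrist_force: [0.1, -0.5, -0.7]
opening: 0.0384
finger_force: 40.5
```

```bash
python3 go.py .6358 .1136 .2025 -.1413
```

```text
t 15.7 shift [0.0028 0.0014 0.0631] turn [0.06 0.51 0.21] dist 0.063 j [-0.35  0.67  0.14  1.89 -0.16  0.6  -1.81]
```

Emit:
step_arm(
  commands=[
    [0,0.001,0.03,0,0.3,0],
    [0,0.001,0.05,0,0.3,0],
    [0,0.001,0.06,0,0.3,0],
    [0,0.001,0.063,0,0.3,0],
    [0,0.001,0.063,0,0.3,0],
  ],
)

```text
t: 16.12
eef_pos: [0.6333, 0.1113, 0.2031]
tool_rot: [3.132, -0.224, -0.007]
wrist_force: [-0.3, -0.4, 0.2]
opening: 0.0383
finger_force: 40.5
```

Emit:
step_arm(
  commands=[
    [0.002,0,0,0,0,0],
    [0.004,0,0,0,0,0],
    [0.006,0,0,0,0,0],
    [0.008,0,0,0,0,0],
    [0.008,0,0,0,0,0],
  ],
)

```text
t: 16.53
eef_pos: [0.6427, 0.1127, 0.2042]
tool_rot: [-3.133, 0.219, -0.0]
wrist_force: [-0.6, 0.0, -0.9]
opening: 0.0386
finger_force: 40.5
```

Emit:
step_arm(
  commands=[
    [0.001,0,0.001,0,0,0],
    [0.002,0,0.0015,0,0,0],
    [0.003,0,0.0015,0,0,0],
    [0.003,0,0.0015,0,0,0],
  ],
)

```text
t: 16.87
eef_pos: [0.645, 0.1124, 0.2021]
tool_rot: [-3.134, 0.219, 0.003]
wrist_force: [-0.6, 0.6, -0.3]
opening: 0.0387
finger_force: 40.5
```

Emit:
step_arm(
  commands=[
    [0.001,0,0,0,0,0],
    [0.002,0,0,0,0,0],
    [0.002,0,0,0,0,0],
  ],
)

```text
t: 17.12
eef_pos: [0.6471, 0.112, 0.2022]
tool_rot: [-3.134, 0.219, 0.002]
wrist_force: [-0.1, 0.2, 0.3]
opening: 0.0388
finger_force: 40.5
```

Emit:
step_arm(
  commands=[
    [0.001,0,0,0,0,0],
    [0.002,0,0,0,0,0],
    [0.002,0,0,0,0,0],
  ],
)

```text
t: 17.37
eef_pos: [0.6482, 0.1119, 0.202]
tool_rot: [-3.134, 0.219, 0.006]
wrist_force: [-2.0, -0.5, 1.3]
opening: 0.0386
finger_force: 40.7
```

Emit:
step_arm(
  commands=[
    [0.001,0,0,0,0,0],
    [0.0015,0,0,0,0,0],
    [0.0015,0,0,0,0,0],
  ],
)

```text
t: 17.62
eef_pos: [0.6487, 0.1119, 0.2019]
tool_rot: [3.134, -0.219, -0.011]
wrist_force: [-6.0, 1.3, 3.5]
opening: 0.0385
finger_force: 41.0
```

Emit:
step_arm(
  commands=[
    [-0.0005,0,0,0,0,0],
    [-0.0005,0,0,0,0,0],
    [-0.0005,0,0,0,0,0],
    [-0.0005,0,0,0,0,0],
    [-0.0005,0,-0.03,0,0,0],
    [-0.0005,0,-0.07,0,0,0],
    [-0.0005,0,-0.1,0,0,0],
    [-0.0005,0,-0.1,0,0,0],
  ],
  gripper=0.4,
)

```text
t: 18.28
eef_pos: [0.6532, 0.1116, 0.309]
tool_rot: [-3.13, 0.22, -0.018]
wrist_force: [0.6, 0.0, -0.3]
opening: 0.0596
finger_force: 0.0
```

```bash
python3 bl.py; python3 go.py .563 -.3875 .30 .045
```

```text
T 0.82 0.0 [ 0.4644 -0.3858  0.3274] 0.86
T 0.63 0.0 [ 0.5631 -0.3885  0.0575] 0.93
S 0.8 0.0 [ 0.5622 -0.3855  0.0832] 0.92
S 0.79 0.0 [ 0.4632 -0.3849  0.3277] 0.93
S 0.48 0.018 [ 0.6404  0.1134 -0.0621] 0.84
t 18.48 shift [-0.0162  0.5062  0.0016] turn [ 1.000e-02  1.800e-01 -1.058e+01] dist 0.506 j [-0.34  0.63  0.15  1.84 -0.15  0.68 -1.81]
```

Emit:
step_arm(
  commands=[
    [-0.016,0.506,0,0,0,-11],
    [-0.016,0.506,0,0,0,-11],
    [-0.016,0.506,0,0,0,-11],
    [-0.016,0.506,0,0,0,-11],
    [-0.016,0.506,0,0,0,-11],
    [-0.016,0.506,0,0,0,-11],
    [-0.016,0.506,0,0,0,-11],
    [-0.016,0.506,0,0,0,-11],
    [-0.016,0.506,0,0,0,-11],
    [-0.016,0.506,0,0,0,-11],
    [-0.016,0.506,0,0,0,-11],
    [-0.016,0.506,0,0,0,-11],
  ],
  gripper=0.5,
)

```text
t: 19.48
eef_pos: [0.5634, -0.3827, 0.3]
tool_rot: [-3.138, -0.082, 0.007]
wrist_force: [0.9, 0.5, 0.5]
opening: 0.064
finger_force: 0.0
```

```bash
python3 go.py .563 -.387 .30 .06; python3 - <<'E'
from h import *
p=snapshot("top");save(p,"a1",(200,110,440,260),3)
for n in("top","scene"):
    T=snapshot(n)
    for e in outline_of("straightedge",T)[:1]: print(n,e["confidence"],fit([(T,e["pixels"])],DIM["straightedge"],.018,[.683,.016,-.141]))
E
python3 bl.py
```

```text
t 19.48 shift [-0.0007  0.0042 -0.    ] turn [-0.15  0.27 -0.45] dist 0.004 j [ 0.49  0.66  0.05  1.78 -0.05  0.71 -0.94]
top 0.88 (array([ 0.68355197,  0.01754829, -0.14108445]), np.float64(0.9224511039281215))
scene 0.59 (array([ 0.68097153,  0.02039311, -0.13418244]), np.float64(0.8487076837483822))
T 0.72 0.018 [ 0.6456  0.1107 -0.1288] 0.92
T 0.7 0.0 [ 0.5565 -0.3883  0.0842] 0.61
T 0.6 0.0 [ 0.464  -0.387   0.2913] 0.93
T 0.47 0.0 [ 0.3375 -0.1782  1.2192] 0.67
S 0.77 0.0 [ 0.5619 -0.3853  0.027 ] 0.86
S 0.72 0.018 [ 0.6414  0.1151 -0.0776] 0.84
S 0.61 0.0 [ 0.4629 -0.3852  0.3101] 0.94
```

View pics/a1.png

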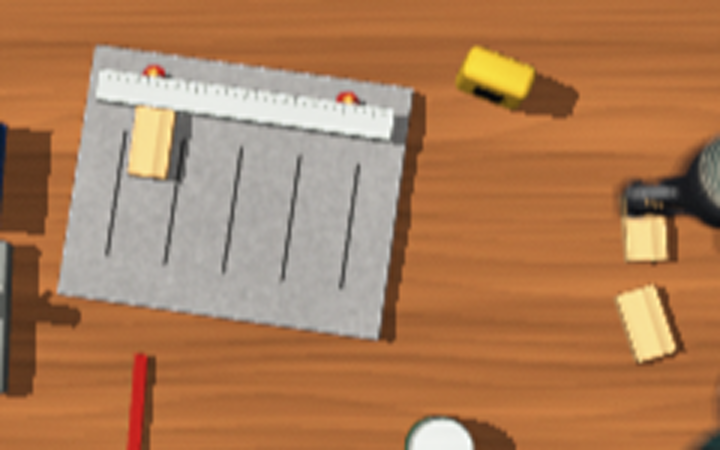

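The top view shows the bar touching both pins (crop 153,72 and 347,99) and the first blank butted square at (152,143). Next is the second blank.

Emit:
step_arm(
  commands=[
    [-0.0005,0.003,0.04,0,0,0.5],
    [-0.0005,0.003,0.08,0,0,0.5],
    [-0.0005,0.003,0.105,0,0,0.5],
    [-0.0005,0.003,0.118,0,0,0.5],
    [-0.0005,0.003,0.118,0,0,0.5],
    [-0.0005,0.003,0.118,0,0,0.5],
  ],
)

```text
t: 20.43
eef_pos: [0.5648, -0.3834, 0.1843]
tool_rot: [-3.14, -0.07, 0.003]
wrist_force: [0.7, -0.6, -0.5]
opening: 0.0638
finger_force: 0.0
```

Emit:
step_arm(
  commands=[
    [0,0,0,0,0,0],
    [0,0,0,0,0,0],
    [0,0,0,0,0,0],
    [0,0,0,0,0,0],
    [0,0,0,0,0,0],
    [0,0,0,0,0,0],
  ],
  gripper=-1,
)

```text
t: 20.93
eef_pos: [0.5653, -0.3847, 0.1868]
tool_rot: [3.139, 0.068, 0.003]
wrist_force: [-1.1, 1.2, 6.9]
opening: 0.0383
finger_force: 40.3
```

Emit:
step_arm(
  commands=[
    [0,0,-0.04,0,0,0],
    [0,0,-0.08,0,0,0],
    [0,0,-0.09,0,0,0],
    [0,0,-0.09,0,0,0],
  ],
)

```text
t: 21.27
eef_pos: [0.5658, -0.3854, 0.2794]
tool_rot: [3.136, 0.068, 0.01]
wrist_force: [0.7, -0.1, 0.1]
opening: 0.0381
finger_force: 40.4
```

```bash
python3 go.py .6232 .0245 .268 -.1413
```

```text
t 21.27 shift [ 0.075  -0.4071  0.0097] turn [ 0.27 -0.39 10.57] dist 0.414 j [ 0.49  0.68  0.06  1.79 -0.06  0.66 -0.95]
```

Emit:
step_arm(
  commands=[
    [0.075,-0.407,0.008,0,0,10.57],
    [0.075,-0.407,0.008,0,0,10.57],
    [0.075,-0.407,0.008,0,0,10.57],
    [0.075,-0.407,0.008,0,0,10.57],
    [0.075,-0.407,0.008,0,0,10.57],
    [0.075,-0.407,0.008,0,0,10.57],
    [0.075,-0.407,0.008,0,0,10.57],
    [0.075,-0.407,0.008,0,0,10.57],
    [0.075,-0.407,0.008,0,0,10.57],
    [0.075,-0.407,0.008,0,0,10.57],
    [0.075,-0.407,0.008,0,0,10.57],
    [0.075,-0.407,0.008,0,0,10.57],
  ],
)

```text
t: 22.27
eef_pos: [0.6212, 0.0305, 0.265]
tool_rot: [-3.133, 0.209, 0.006]
wrist_force: [-0.3, -1.1, 0.3]
opening: 0.0379
finger_force: 40.5
```

```bash
python3 go.py .6232 .0245 .206 -.1413
```

```text
t 22.27 shift [0.003  0.0058 0.059 ] turn [-0.1   0.21  0.46] dist 0.059 j [-0.23  0.65  0.15  1.94 -0.18  0.56 -1.66]
```

Emit:
step_arm(
  commands=[
    [0,0.001,0.03,0,0.2,0.4],
    [0,0.002,0.05,0,0.2,0.4],
    [0,0.002,0.059,0,0.2,0.4],
    [0,0.002,0.059,0,0.2,0.4],
    [0,0.002,0.059,0,0.2,0.4],
  ],
)

```text
t: 22.68
eef_pos: [0.6209, 0.0224, 0.2068]
tool_rot: [3.132, -0.235, 0.001]
wrist_force: [0.6, 0.5, 0.5]
opening: 0.0381
finger_force: 46.5
```

Emit:
step_arm(
  commands=[
    [0.002,0,0,0,0,0],
    [0.004,0,0,0,0,0],
    [0.006,0,0,0,0,0],
    [0.008,0,0,0,0,0],
    [0.009,0,0,0,0,0],
  ],
)

```text
t: 23.1
eef_pos: [0.6307, 0.0225, 0.2078]
tool_rot: [-3.133, 0.232, -0.005]
wrist_force: [-0.1, -0.4, -0.5]
opening: 0.0381
finger_force: 46.5
```

```bash
python3 go.py .6352 .0231 .205 -.1413
```

```text
t 23.1 shift [ 0.0044 -0.0013  0.0028] turn [-0.01 -0.18 -0.38] dist 0.005 j [-0.2   0.74  0.13  1.94 -0.19  0.47 -1.65]
```

Emit:
step_arm(
  commands=[
    [0.001,0,0.001,0,0,-0.4],
    [0.002,0,0.0028,0,0,-0.4],
    [0.003,0,0.0028,0,0,-0.4],
    [0.004,0,0.0028,0,0,-0.4],
    [0.004,0,0.0028,0,0,-0.4],
  ],
)

```text
t: 23.52
eef_pos: [0.6342, 0.0219, 0.2043]
tool_rot: [3.134, -0.221, 0.003]
wrist_force: [0.3, 0.2, 1.2]
opening: 0.0379
finger_force: 46.5
```

Emit:
step_arm(
  commands=[
    [0.001,0,0,0,0,0],
    [0.002,0,0,0,0,0],
    [0.002,0,0,0,0,0],
  ],
)

```text
t: 23.77
eef_pos: [0.6356, 0.0217, 0.2043]
tool_rot: [3.134, -0.221, 0.0]
wrist_force: [-1.5, 1.0, -0.2]
opening: 0.0381
finger_force: 46.5
```

Emit:
step_arm(
  commands=[
    [0.001,0,0,0,0,0],
    [0.002,0,0,0,0,0],
    [0.002,0,0,0,0,0],
  ],
)

```text
t: 24.02
eef_pos: [0.6364, 0.0216, 0.2039]
tool_rot: [3.134, -0.221, -0.006]
wrist_force: [-4.8, 0.8, 1.8]
opening: 0.0382
finger_force: 46.7
```

Emit:
step_arm(
  commands=[
    [0.001,0,0,0,0,0],
    [0.001,0,0,0,0,0],
    [0.001,0,0,0,0,0],
  ],
)

```text
t: 24.27
eef_pos: [0.6367, 0.0215, 0.2037]
tool_rot: [3.134, -0.221, -0.008]
wrist_force: [-6.7, 1.8, 1.6]
opening: 0.0381
finger_force: 46.7
```

Contact. Release, rise, then go to the third.

Emit:
step_arm(
  commands=[
    [-0.0005,0,0,0,0,0],
    [-0.0005,0,0,0,0,0],
    [-0.0005,0,0,0,0,0],
    [-0.0005,0,0,0,0,0],
    [-0.0005,0,-0.03,0,0,0],
    [-0.0005,0,-0.07,0,0,0],
    [-0.0005,0,-0.1,0,0,0],
    [-0.0005,0,-0.1,0,0,0],
  ],
  gripper=0.4,
)

```text
t: 24.93
eef_pos: [0.6416, 0.0208, 0.3112]
tool_rot: [-3.132, 0.222, -0.025]
wrist_force: [0.5, -0.1, 1.1]
opening: 0.0595
finger_force: 0.0
```

```bash
python3 bl.py; python3 go.py .464 -.386 .30 .315
```

```text
T 0.79 0.0 [ 0.4641 -0.3866  0.2885] 0.87
S 0.95 0.0 [ 0.4626 -0.3859  0.2922] 0.9
S 0.78 0.018 [0.6277 0.0256 0.0444] 0.81
S 0.73 0.018 [ 0.6395  0.1157 -0.1496] 0.8
t 25.13 shift [-0.1151  0.4277  0.0038] turn [ 2.000e-02 -5.000e-02 -2.611e+01] dist 0.443 j [-0.22  0.61  0.17  1.89 -0.16  0.65 -1.66]
```

Emit:
step_arm(
  commands=[
    [-0.115,0.428,0,0,0,-26],
    [-0.115,0.428,0,0,0,-26],
    [-0.115,0.428,0,0,0,-26],
    [-0.115,0.428,0,0,0,-26],
    [-0.115,0.428,0,0,0,-26],
    [-0.115,0.428,0,0,0,-26],
    [-0.115,0.428,0,0,0,-26],
    [-0.115,0.428,0,0,0,-26],
    [-0.115,0.428,0,0,0,-26],
    [-0.115,0.428,0,0,0,-26],
    [-0.115,0.428,0,0,0,-26],
    [-0.115,0.428,0,0,0,-26],
  ],
  gripper=0.5,
)

```text
t: 26.13
eef_pos: [0.4592, -0.3938, 0.3026]
tool_rot: [3.103, 0.471, -0.005]
wrist_force: [-0.6, -0.6, -0.1]
opening: 0.0639
finger_force: 0.0
```

```bash
python3 go.py .4635 -.386 .182 .31; python3 bl.py
```

```text
t 26.13 shift [ 0.0068 -0.0065  0.1206] turn [ 0.16  0.2  -0.52] dist 0.121 j [ 0.63  0.57  0.01  1.96  0.    0.61 -0.64]
T 0.89 0.018 [ 0.6324  0.0212 -0.1454] 0.94
T 0.85 0.018 [ 0.6452  0.1112 -0.1272] 0.94
T 0.56 0.0 [ 0.4642 -0.3857  0.2904] 0.66
S 0.9 0.0 [ 0.4625 -0.3858  0.3139] 0.94
S 0.64 0.018 [ 0.6376  0.1166 -0.1982] 0.76
S 0.53 0.018 [ 0.6239  0.0252 -0.1773] 0.77
```

B and A read well from the top. Grip C.

Emit:
step_arm(
  commands=[
    [0.006,-0.006,0.04,0,0,-0.5],
    [0.006,-0.006,0.08,0,0,-0.5],
    [0.006,-0.006,0.105,0,0,-0.5],
    [0.006,-0.006,0.12,0,0,-0.5],
    [0.006,-0.006,0.12,0,0,-0.5],
    [0.006,-0.006,0.12,0,0,-0.5],
  ],
)

```text
t: 26.83
eef_pos: [0.4692, -0.3767, 0.1833]
tool_rot: [-3.098, -0.508, -0.001]
wrist_force: [0.3, -0.3, 0.8]
opening: 0.0645
finger_force: 0.0
```

Emit:
step_arm(
  commands=[
    [0,0,0,0,0,0],
    [0,0,0,0,0,0],
    [0,0,0,0,0,0],
    [0,0,0,0,0,0],
    [0,0,0,0,0,0],
    [0,0,0,0,0,0],
  ],
  gripper=-1,
)

```text
t: 27.33
eef_pos: [0.4693, -0.379, 0.186]
tool_rot: [3.099, 0.503, 0.007]
wrist_force: [-0.1, 1.6, 7.1]
opening: 0.0381
finger_force: 40.7
```

Emit:
step_arm(
  commands=[
    [0,0,-0.04,0,0,0],
    [0,0,-0.08,0,0,0],
    [0,0,-0.09,0,0,0],
    [0,0,-0.09,0,0,0],
  ],
)

```text
t: 27.67
eef_pos: [0.4693, -0.3799, 0.2784]
tool_rot: [3.095, 0.501, 0.012]
wrist_force: [1.7, 0.1, -0.7]
opening: 0.0378
finger_force: 40.5
```

```bash
python3 go.py .6095 -.0645 .268 -.1413
```

```text
t 27.67 shift [ 0.2325 -0.2551  0.0099] turn [ 0.35 -0.46 26.49] dist 0.345 j [ 0.61  0.6  -0.    1.98  0.    0.55 -0.65]
```

Emit:
step_arm(
  commands=[
    [0.237,-0.254,0.008,0,0,26.5],
    [0.237,-0.254,0.008,0,0,26.5],
    [0.237,-0.254,0.008,0,0,26.5],
    [0.237,-0.254,0.008,0,0,26.5],
    [0.237,-0.254,0.008,0,0,26.5],
    [0.237,-0.254,0.008,0,0,26.5],
    [0.237,-0.254,0.008,0,0,26.5],
    [0.237,-0.254,0.008,0,0,26.5],
    [0.237,-0.254,0.008,0,0,26.5],
    [0.237,-0.254,0.008,0,0,26.5],
    [0.237,-0.254,0.008,0,0,26.5],
    [0.237,-0.254,0.008,0,0,26.5],
  ],
)

```text
t: 28.67
eef_pos: [0.6117, -0.0646, 0.2657]
tool_rot: [3.132, -0.224, -0.001]
wrist_force: [-0.1, -0.5, 0.2]
opening: 0.0381
finger_force: 40.5
```

```bash
python3 go.py .6144 -.0652 .206 -.1413
```

```text
t 28.67 shift [0.0028 0.0001 0.0597] turn [ 0.1   0.01 -0.09] dist 0.06 j [-0.09  0.64  0.18  1.96 -0.2   0.55 -1.49]
```

Emit:
step_arm(
  commands=[
    [0,0,0.03,0,0,0],
    [0,0,0.05,0,0,0],
    [0,0,0.06,0,0,0],
    [0,0,0.06,0,0,0],
    [0,0,0.06,0,0,0],
  ],
)

```text
t: 29.08
eef_pos: [0.6124, -0.0646, 0.2062]
tool_rot: [3.133, -0.225, 0.001]
wrist_force: [0.6, 0.6, -0.1]
opening: 0.0381
finger_force: 45.3
```

Emit:
step_arm(
  commands=[
    [0.002,0,0,0,0,0],
    [0.004,0,0,0,0,0],
    [0.006,0,0,0,0,0],
    [0.008,0,0,0,0,0],
    [0.009,0,0,0,0,0],
    [0.009,0,0,0,0,0],
  ],
)

```text
t: 29.58
eef_pos: [0.6223, -0.0641, 0.2068]
tool_rot: [3.134, -0.221, 0.004]
wrist_force: [0.1, -0.3, 0.1]
opening: 0.0386
finger_force: 45.3
```

```bash
python3 go.py .6274 -.067 .2045 -.1413
```

```text
t 29.58 shift [0.0054 0.0022 0.0023] turn [-0.   -0.16  0.04] dist 0.006 j [-0.07  0.74  0.15  1.95 -0.22  0.46 -1.47]
```

Emit:
step_arm(
  commands=[
    [0.001,0,0.001,0,0,0],
    [0.002,0,0.0025,0,0,0],
    [0.003,0,0.0025,0,0,0],
    [0.004,0,0.0025,0,0,0],
    [0.004,0,0.0025,0,0,0],
  ],
)

```text
t: 30.0
eef_pos: [0.626, -0.0647, 0.2038]
tool_rot: [3.134, -0.221, 0.003]
wrist_force: [-0.5, -0.9, -0.8]
opening: 0.0382
finger_force: 45.3
```

Emit:
step_arm(
  commands=[
    [0.001,0,0,0,0,0],
    [0.002,0,0,0,0,0],
    [0.002,0,0,0,0,0],
  ],
)

```text
t: 30.25
eef_pos: [0.628, -0.065, 0.204]
tool_rot: [3.134, -0.221, 0.003]
wrist_force: [0.1, -0.9, 0.6]
opening: 0.0382
finger_force: 45.3
```

Emit:
step_arm(
  commands=[
    [0.001,0,0,0,0,0],
    [0.002,0,0,0,0,0],
    [0.002,0,0,0,0,0],
  ],
)

```text
t: 30.5
eef_pos: [0.629, -0.0652, 0.2037]
tool_rot: [-3.134, 0.221, 0.001]
wrist_force: [-1.4, 0.8, 0.7]
opening: 0.0385
finger_force: 45.4
```

Emit:
step_arm(
  commands=[
    [0.001,0,0,0,0,0],
    [0.0015,0,0,0,0,0],
    [0.0015,0,0,0,0,0],
  ],
)

```text
t: 30.75
eef_pos: [0.6296, -0.0653, 0.2034]
tool_rot: [-3.133, 0.221, 0.006]
wrist_force: [-5.4, 1.3, 1.2]
opening: 0.0384
finger_force: 45.5
```

Emit:
step_arm(
  commands=[
    [-0.0005,0,0,0,0,0],
    [-0.0005,0,0,0,0,0],
    [-0.0005,0,0,0,0,0],
    [-0.0005,0,0,0,0,0],
    [-0.0005,0,-0.03,0,0,0],
    [-0.0005,0,-0.07,0,0,0],
    [-0.0005,0,-0.1,0,0,0],
    [-0.0005,0,-0.1,0,0,0],
  ],
  gripper=0.4,
)

```text
t: 31.42
eef_pos: [0.6337, -0.0662, 0.3106]
tool_rot: [3.133, -0.222, 0.024]
wrist_force: [0.8, -0.0, 0.2]
opening: 0.0598
finger_force: 0.0
```

```bash
python3 go.py .4813 .281 .31 -.3
```

```text
t 31.42 shift [-0.1998 -0.3223 -0.0023] turn [-0.11 -0.88  9.09] dist 0.379 j [-0.11  0.6   0.2   1.89 -0.19  0.65 -1.5 ]
```

Emit:
step_arm(
  commands=[
    [-0.2,-0.322,0,0,-0.8,9],
    [-0.2,-0.322,0,0,-0.8,9],
    [-0.2,-0.322,0,0,-0.8,9],
    [-0.2,-0.322,0,0,-0.8,9],
    [-0.2,-0.322,0,0,-0.8,9],
    [-0.2,-0.322,0,0,-0.8,9],
    [-0.2,-0.322,0,0,-0.8,9],
    [-0.2,-0.322,0,0,-0.8,9],
    [-0.2,-0.322,0,0,-0.8,9],
    [-0.2,-0.322,0,0,-0.8,9],
    [-0.2,-0.322,0,0,-0.8,9],
    [-0.2,-0.322,0,0,-0.8,9],
  ],
)

```text
t: 32.42
eef_pos: [0.4779, 0.2817, 0.3035]
tool_rot: [-3.106, 0.464, 0.018]
wrist_force: [0.9, -1.1, 0.0]
opening: 0.0598
finger_force: 0.0
```

```bash
python3 bl.py; python3 - <<'E'
from h import *
p=snapshot("top");save(p,"c1",(200,110,440,260),3)
for e in outline_of("straightedge",p)[:1]: print(e["confidence"],fit([(p,e["pixels"])],DIM["straightedge"],.018,[.683,.016,-.141]))
E
python3 go.py .4813 .281 .23 -.3
```

```text
T 0.81 0.018 [ 0.6453  0.111  -0.0986] 0.9
T 0.77 0.018 [ 0.6209 -0.0659 -0.1728] 0.91
T 0.55 0.018 [ 0.6327  0.0212 -0.1432] 0.93
S 0.85 0.018 [ 0.6288  0.0246 -0.1574] 0.83
S 0.8 0.018 [ 0.6402  0.1137 -0.1006] 0.83
S 0.66 0.018 [ 0.6123 -0.0615 -0.1618] 0.79
0.89 (array([ 0.6835317,  0.0162607, -0.1465358]), np.float64(0.9354284327865318))
t 32.72 shift [ 0.0031 -0.002   0.0736] turn [ 0.07  0.67 -0.06] dist 0.074 j [-0.81  0.54  0.28  2.08 -0.28  0.57 -2.2 ]
```

View pics/c1.png

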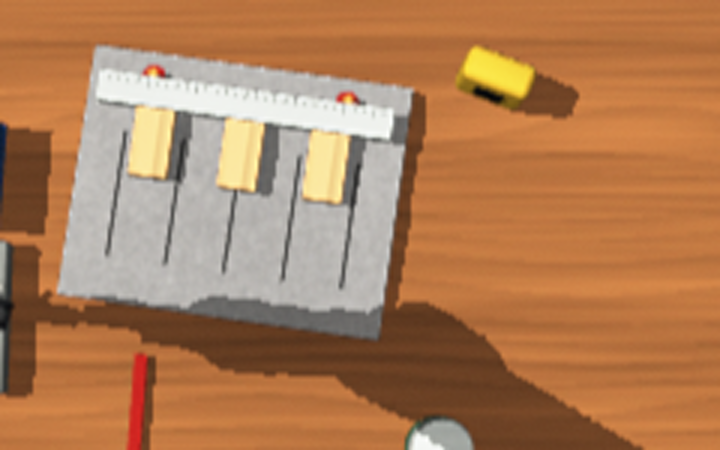

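All three blanks are butted against the bar and look square (crop 151,143; 241,155; 326,166), and the bar touches both pins. On to the lever.

Emit:
step_arm(
  commands=[
    [0.003,-0.002,0.03,0,0.6,0],
    [0.003,-0.002,0.06,0,0.6,0],
    [0.003,-0.002,0.073,0,0.6,0],
    [0.003,-0.002,0.073,0,0.6,0],
    [0.003,-0.002,0.073,0,0.6,0],
  ],
)

```text
t: 33.13
eef_pos: [0.4806, 0.2819, 0.2301]
tool_rot: [3.105, -0.468, -0.004]
wrist_force: [0.1, -1.1, -0.2]
opening: 0.0599
finger_force: 0.0
```

Emit:
step_arm(
  commands=[
    [0,0,0,0,0,0],
    [0,0,0,0,0,0],
    [0,0,0,0,0,0],
    [0,0,0,0,0,0],
    [0,0,0,0,0,0],
    [0,0,0,0,0,0],
    [0,0,0,0,0,0],
  ],
  gripper=-1,
  squeeze=25,
)

```text
t: 33.72
eef_pos: [0.481, 0.2825, 0.2318]
tool_rot: [-3.106, 0.467, 0.0]
wrist_force: [0.5, -1.9, 7.3]
opening: 0.0213
finger_force: 25.6
```

```bash
python3 - <<'E'
from h import *
s,R=tool(); P=np.array([.4243,.3435]); e=s["eef_pos"]; k=e[:2]-P
print(e.round(4),"r",np.hypot(*k),"ang",np.arctan2(k[1],k[0]))
a0=np.arctan2(k[1],k[0])
for a in np.linspace(a0,.181,12)[1:]:
    d=np.append(P+.085*np.array([np.cos(a),np.sin(a)])-(P+.085*np.array([np.cos(a0),np.sin(a0)])),0); print(R.inv().apply(d).round(4))
E
```

```text
[0.481  0.2825 0.2318] r 0.08327341007675955 ang -0.8226295501887748
[ 0.0036 -0.0069  0.    ]
[ 0.0065 -0.0141  0.    ]
[ 0.0088 -0.0215  0.    ]
[ 0.0103 -0.0291  0.    ]
[ 0.0112 -0.0368  0.    ]
[ 0.0114 -0.0445  0.    ]
[ 0.0109 -0.0523  0.    ]
[ 0.0096 -0.0599  0.    ]
[ 0.0077 -0.0674  0.    ]
[ 0.0051 -0.0747  0.    ]
[ 0.0018 -0.0818  0.    ]
```

Emit:
step_arm(
  commands=[
    [0.0036,-0.0069,0,0,0,0],
    [0.0065,-0.0141,0,0,0,0],
    [0.0088,-0.0215,0,0,0,0],
    [0.0103,-0.0291,0,0,0,0],
    [0.0112,-0.0368,0,0,0,0],
    [0.0114,-0.0445,0,0,0,0],
    [0.0109,-0.0523,0,0,0,0],
    [0.0096,-0.0599,0,0,0,0],
    [0.0077,-0.0674,0,0,0,0],
    [0.0051,-0.0747,0,0,0,0],
    [0.0018,-0.0818,0,0,0,0],
    [0.0018,-0.0818,0,0,0,0],
  ],
)

```text
t: 34.72
eef_pos: [0.5074, 0.3601, 0.2314]
tool_rot: [3.107, -0.463, 0.003]
wrist_force: [1.8, -2.0, 3.2]
opening: 0.0211
finger_force: 25.8
```

Emit:
step_arm(
  commands=[
    [0,0,0,0,0,0],
    [0,0,0,0,0,0],
    [0,0,0,0,0,0],
  ],
)

```text
t: 34.97
eef_pos: [0.5073, 0.3599, 0.2313]
tool_rot: [-3.106, 0.468, -0.002]
wrist_force: [5.0, -2.9, 6.3]
opening: 0.0213
finger_force: 26.0
```

```bash
python3 go.py .5079 .3588 .232 -.3;python3 -c "
from h import *
e=read_state()['eef_pos'];print(np.arctan2(e[1]-.3435,e[0]-.4243))"
```

```text
t 34.97 shift [ 0.0009  0.0009 -0.0007] turn [-0.05 -0.06  0.06] dist 0.001 j [-0.86  0.71  0.25  1.96 -0.33  0.51 -2.25]
0.19517213326675767
```

Emit:
step_arm(
  commands=[
    [0,0,0,0,0,0],
    [0,0,0,0,0,0],
    [0,0,0,0,0,0],
    [0,0,0,0,0,0],
    [0,0,-0.03,0,0,0],
    [0,0,-0.07,0,0,0],
    [0,0,-0.11,0,0,0],
    [0,0,-0.15,0,0,0],
    [0,0,-0.15,0,0,0],
  ],
  gripper=0.3,
)

```text
t: 35.72
eef_pos: [0.5087, 0.3618, 0.3883]
tool_rot: [-3.097, 0.465, -0.011]
wrist_force: [1.2, 0.2, 0.7]
opening: 0.0556
finger_force: 0.0
```

Emit:
step_arm(
  commands=[
    [0,0.4,0,0,0,0],
    [0,0.4,0,0,0,0],
    [0,0.4,0,0,0,0],
    [0,0.4,0,0,0,0],
    [0,0.4,0,0,0,0],
    [0,0.4,0,0,0,0],
    [0,0.4,0,0,0,0],
    [0,0.4,0,0,0,0],
    [0,0.4,0,0,0,0],
    [0,0.4,0,0,0,0],
    [0,0.4,0,0,0,0],
    [0,0.4,0,0,0,0],
  ],
)

```text
t: 36.72
eef_pos: [0.3882, -0.0229, 0.3807]
tool_rot: [3.106, -0.472, -0.004]
wrist_force: [-0.4, 1.0, 0.1]
opening: 0.0555
finger_force: 0.0
```

Emit:
step_arm(
  commands=[
    [0,0.25,0,0,0,0],
    [0,0.25,0,0,0,0],
    [0,0.25,0,0,0,0],
    [0,0.25,0,0,0,0],
    [0,0.25,0,0,0,0],
    [0,0.25,0,0,0,0],
    [0,0.25,0,0,0,0],
    [0,0.25,0,0,0,0],
  ],
)

```text
t: 37.38
eef_pos: [0.3159, -0.2624, 0.3811]
tool_rot: [3.104, -0.473, -0.002]
wrist_force: [-0.1, 1.3, 0.6]
opening: 0.0555
finger_force: 0.0
```

```bash
python3 bl.py; python3 - <<'E'
from h import *
p=snapshot("top");save(p,"f1",(130,110,350,260),3.5)
for e in outline_of("straightedge",p)[:1]: print(e["confidence"],fit([(p,e["pixels"])],DIM["straightedge"],.018,[.683,.016,-.141]))
i=p["img"].astype(int)[175:245,140:210]
v=np.argwhere((i[...,0]>110)&(i[...,1]<.4*i[...,0])).mean(0)[::-1]+[140,175]
k=unproj(p,v,.085);print(k,np.arctan2(k[1]-.3435,k[0]-.4243))
E
```

```text
T 0.74 0.018 [ 0.6461  0.1118 -0.1008] 0.9
T 0.64 0.018 [ 0.6327  0.0214 -0.138 ] 0.93
T 0.61 0.018 [ 0.6212 -0.0648 -0.0849] 0.9
S 0.73 0.018 [ 0.6255  0.0251 -0.1368] 0.78
S 0.65 0.018 [ 0.615  -0.0605 -0.1629] 0.79
S 0.61 0.018 [ 0.639   0.1145 -0.0695] 0.81
[0.50799649 0.35952833 0.085     ] 0.18921448634661533
```

View pics/f1.png

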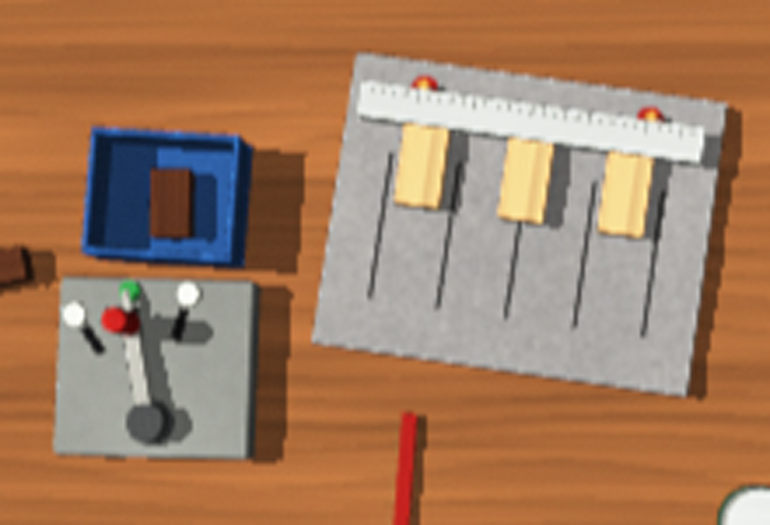

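The picture shows the offcut in the box and the pointer over the green disc (crop 130,290). The bar is on both pins (425,84 and 651,114), with all three blanks butted to it.

```bash
python3 -c "
from plant import *
print(finish_job())"
```

```text
the job is handed in; nothing more can be done
None
```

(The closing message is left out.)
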